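Put the long cell on charge

TASK

Put the long cylinder cell into the bay of the bench charger: slide its flat end in under the keeper bar, push the spring button back with it while the tip end is still held up, then tip the tip end down inside the fixed contact so that the cell lies fully home and level between the two contacts, and let go. The bay is clamped at an unknown place along the charger, so find the spring by feel, and be gentle: a light push is enough, so do not force the cell or ram the spring against its stop. Leave the short cell and everything else on the bench where it is.

Things in the scene. Friction and masses are not known exactly. Their poses are not given: they have to be found in the camera images.
- cell_mid (a point): The long grey cylinder cell, the one to load: 32 mm diameter, 140 mm long overall, 0.22 to 0.35 kg. This point is half-way along it, on its axis. Its x axis runs along the cell and points to the end with the small steel tip (10 mm diameter, the last 4 mm of the length); the other end is flat. It starts level in a cradle.
- cell_tip (a point): Outer end of the long cell's steel tip, 70 mm from cell_mid along the cell's +x axis.
- cradle_long: Low white cradle, fixed, in which the long cell rests, axis 32 mm above the table; it lifts straight out. Origin on the table under its middle, x along the cell. Base plate 150 x 50 mm, 6 mm thick; two V blocks 12 mm thick, centred 55 mm either side of the middle; between them it is free for fingers.
- charger: Bench cell charger, fixed: grey box 290 x 130 mm, deck 40 mm above the table. Origin on the table under its middle; x along the box and its bay, z up. The bay stands on the deck, clamped in a slot anywhere up to 18 mm either way along x from the middle: different every time, not reported, and it does not slide in use. Sideways it is centred on y = 0.
- bay_nominal (a point): Middle of the seated cell, on its axis, 74 mm above the table, axes as the charger; seated, the cell is level along x, tip towards +x. V blocks 12 mm thick carry it, centred 50 mm to -x and 48 mm to +x of here; arms reach 22 mm to each side, up to 4 mm below the axis. Between them it is open for fingers down to a plate 30 mm below. Nominal: shifted along the charger's x with the real bay, by up to 18 mm.
- spring_nominal (a point): Centre of the face of the free spring button: round, 16 mm across, facing +x, 62 mm to -x of the bay's middle. It yields towards -x: about 4 N at first touch, plus 0.5 N per mm, hard stop at 14 mm. Seated, the cell holds it pushed in 8 mm (free gap 132 mm to the fixed contact, cell 140 mm). Nominal: shifted along the charger's x with the real bay, by up to 18 mm.
- keeper_nominal (a point): Middle of the underside of the steel keeper bar over the spring end: 12 mm wide along x (60 to 72 mm to -x of the bay's middle), 5 mm thick, underside 26 mm above the seated cell's axis, on two posts with 48 mm between them. The cell's flat end goes in underneath. Nominal: shifted along the charger's x with the real bay, by up to 18 mm.
- contact_nominal (a point): Point on the face of the fixed steel contact (facing -x, 70 mm to +x of the bay's middle) where the seated cell's tip touches. The wall behind it is 40 mm wide and its top is 12 mm above the seated cell's axis; the tip end must go down on the -x side of it. Nominal: shifted along the charger's x with the real bay, by up to 18 mm.
- short_cell_mid (a point): Shorter grey cell that does not fit: 32 mm diameter, 70 mm long; this point is half-way along it, on its axis. It lies in a second cradle like the first, axis 32 mm above the table. Leave it alone.
- amber: amber glass reagent bottle, 52 mm across, 95 mm tall; origin at the centre of its underside. Bystander, to be left standing where it is.
- vial_a: small clear vial with white cap, 26 mm across, 45 mm tall; origin at the centre of its underside. Bystander, to be left standing where it is.
- vial_b: small amber vial with black cap, 26 mm across, 45 mm tall; origin at the centre of its underside. Bystander, to be left standing where it is.
- dish: shallow white dish, 90 mm across, 22 mm high; origin at the centre of its underside. Bystander, to be left standing where it is.
- flask: white plastic bottle, 60 mm across, 130 mm tall; origin at the centre of its underside. Bystander, to be left standing where it is.
- tipbox: clear divided tip box, 85 x 125 x 50 mm; origin at the centre of its underside. Bystander, to be left standing where it is.
Things that resemble listed ones, but are neither listed nor needed, are in the scene too. Leave any blue or purple look-alike of the part that bears cell_mid alone.

How it is judged:
On the way:
1. the flat end presses the charger's spring with the tip end still tipped up (contact force between cell and charger above 4 N and angle between cell_mid's own x axis and vertical below 1.53 rad and z of cell_mid in the frame of charger below 0.115 m and x of cell_tip in the frame of charger between 0.03 and 0.1 m), for 0.1 s.
At the end, for the whole second after the job is handed in: The long cell lies at rest in the charger's bay, released: its axis 71.5 to 76.5 mm above the table, within 3 mm sideways of the charger's middle line, its middle within 22 mm of the charger's middle lengthwise, parallel to the charger's x within 0.04 rad, its steel tip towards the charger's +x end (z of cell_mid in the frame of charger between 0.0715 and 0.0765 m and y of cell_mid in the frame of charger between -0.003 and 0.003 m and x of cell_mid in the frame of charger between -0.022 and 0.022 m and angle between the x axis of cell_mid and the x axis of charger, either way round below 0.04 rad and x of cell_tip in the frame of charger above 0.045 m and linear speed of cell below 0.01 m/s); the robot touches nothing.
It fails at once if the cell is forced: its contact forces with the charger add up to more than 60 N (contact force between cell and charger above 60 N).
It fails at once if the spring is rammed: with the cell still tipped up, its contact forces with the charger add up to more than 22 N (angle between cell_mid's own x axis and vertical below 1.5 rad and contact force between cell and charger above 22 N).
It fails at once if the short cell is moved more than 20 mm (distance of short_cell_mid from where it was at the start of the episode above 0.02 m).
It fails at once if a bystander is moved more than 20 mm (distance of any of amber, vial_a, vial_b, dish, flask, tipbox from where it was at the start of the episode above 0.02 m).
It also fails if it takes over 50 s, if anything falls off the work surface, if the arm or the gripper's body presses on something with over 40 N, if the wrist force passes 120 N, or if a joint passes its speed limit or range.

ROBOT

A 6-joint arm with a two-finger parallel gripper is mounted at the origin on the work surface. World frame = base frame: x ahead of the robot, y to its left, z up, the work surface at z = 0. Lengths are in m, angles in rad, forces in N, time in s.
With the tool pointing down it reaches from about 0.35 to 0.85 m from the base axis. Payload 8.1 kg.
Tool frame: the origin (TCP) lies at the very end of the fingers, on their centre line; the grasp point (between the pads) lies 19 mm behind it; z points along the fingers, y is the direction in which the jaws open and shut (so a half turn about z gives the same grasp; the last joint's range is limited). The gripper opens to 93 mm and grips with 3 to 60 N. Pads are 15 mm wide; open, the fingers measure 128 mm over their backs; the gripper's body (75 mm by 188 mm) begins 65 mm behind the grasp point.
Start: joints at [-1.399, 0.13, 1.488, -0, 1.523, -0.085], TCP at [0.152, -0.58, 0.219] pointing down, gripper open.
Joint ranges: [-2.96, 2.96], [-0.89, 2.26], [0.02, 2.5], [-1.34, 4.48], [0, 2.73], [-2.66, 2.66]. Speed limits (rad/s): [2.39, 2.39, 2.79, 3.14, 3.14, 3.14].

INTERFACE

Orientations are given as a rotation vector (axis times angle).
In Python, from plant import * gives the robot as it stands.
- The arm moves only by the tool apply_moves, never from a script. Its argument "commands" is one flat list of numbers, 7 for each row, row after row: the shift along the world's x, y, z in cm, then the turn, a rotation vector about the world's x, y, z in rad, then the finger opening in cm, from 0 to 9.3. A call has 1 to 8 rows; each row shifts and turns the pose as measured when the row begins; what a row does not reach is not made up. A row lasts 1/8 s, in which the tool goes at most 62.5 mm and 10.7 degrees, less where a joint would pass 70% of its speed; a pose out of reach is approached as far as the arm can. A call with a gripper value outside its range is refused whole. The fingers move at their own pace and stop on an object; "squeeze" is the grip in N (left out, the last holds). Time passes only in rows, so rows that do not move let the fingers close. It gives the time, the measured TCP pose, the force and the opening at its end, in the units of the state.
- read_state(): the state, without advancing time (a new reading comes with each control period).
- read_camera(name): name is "scene" or "top" or "wrist"; returns (picture, depth): 384x512x3 uint8, blue, green, red; 384x512 float32, m along the optical axis (not along the pixel's ray), 0 where there is no reading.
- camera_model(name): a dict with "intrinsics" (3x3 intrinsics, pixels), "R" (3x3) and "t" (3): a world point X has camera coordinates R X + t. Camera axes: x right, y down, z forward; pixel columns grow to the right and rows downward; lengths in m; the calibration is good to about 2 mm. A picture is of the moment at which its call begins: read the wrist's pose just before it. camera_model takes no time and is no camera call; for the wrist camera it gives the pose at the moment of the call.
- close_job(): hands the job in, once; it reports no verdict.
Trained networks look in the newest picture that a camera, given by its name, has taken for a name from the list of things; names that differ only in an ending like _2 or _b are one class to them, and where a whole thing is asked for, a point or a joint stands for the part that bears it (a point fixed in the world has none). Each returns a list of dicts, best first, with "conf" (0 to 1); they miss things now and then, are a little off and sometimes report something else, mostly with a low value. They report only what shows in the picture. A call takes as long as a camera call. They do not tell look-alikes from the thing itself.
- find_in(query, camera): "point" ([x, y, z] in m, in the coordinates of the camera as it stood for that picture, good to about 4 mm: the middle of the surface that is visible of it).
- cut_out(query, camera): "mask" (384x512 bool, what is visible of it).
- spot_point(query, camera): "point" ([x, y, z] in m, in the coordinates of the camera as it stood for that picture, good to about 4 mm: a listed point, or the origin of a listed thing).
The state is a dict: "t": time; "q": joint angles; "dq": joint speeds; "joint_torque": joint torques, N m; "tool_pos": TCP position; "orientation": TCP orientation; "force": force on the tool from outside, world axes, zero at the start; "wrist_torque": the same for the moment, N m; "opening": finger opening in m.
Only numpy, scipy, OpenCV 4.12 (cv2) and the standard library are available. Lean on these libraries where they do the work, as an engineer would, in place of code of your own. Each camera call takes 0.05 s, during which the arm holds its last target. There are 200 camera calls.

## Working session

There is one attempt and no reset: what is moved stays moved. The work goes in short steps, Python scripts to look and compute and a tool call to move; the robot and the scene stay as the last step left them, time stands still between calls to the robot, and variables do not carry over. Pictures are saved under pics/ and viewed, about 8 in all and at most 12, crops included, and the job is handed in when it is done.

Besides the shell and the picture viewer there is one more tool, called by a JSON object that holds its "name" and its "arguments". apply_moves: Moves the arm, as the interface text tells. Its arguments: {"type":"object","properties":{"commands":{"type":"array"},"squeeze":{"type":"number"}},"required":["commands"]}

```bash
mkdir -p pics
cat > h.py <<'E'
from plant import *
import numpy as np, cv2
from scipy.spatial.transform import Rotation as R
def w(cam,p):
    m=camera_model(cam); return np.array(m["R"]).T@(np.array(p)-np.array(m["t"]))
def pix(cam,X):
    m=camera_model(cam); c=np.array(m["R"])@np.array(X)+np.array(m["t"]); u=np.array(m["intrinsics"])@c; return u[:2]/u[2]
def cloud(cam,d):
    m=camera_model(cam);K=np.array(m["intrinsics"]);v,u=np.mgrid[:d.shape[0],:d.shape[1]]
    c=np.stack([(u-K[0,2])/K[0,0]*d,(v-K[1,2])/K[1,1]*d,d],-1)
    return (c-np.array(m["t"]))@np.array(m["R"])
E
python3 - <<'E'
from h import *
s=read_state();print(s)
ims=[]
for c in ("scene","top"):
    im,d=read_camera(c);ims.append(im);np.save(c+"_d.npy",d)
    print(c,w(c,[0,0,0]).round(3))
    for q in ("cell_mid","cell_tip","cradle_long","charger","bay_nominal","spring_nominal","keeper_nominal","contact_nominal","short_cell_mid","amber","flask","tipbox","dish","vial_a"):
        print(c,q,[(round(r["conf"],2),w(c,r["point"]).round(3).tolist(),pix(c,w(c,r["point"])).round().tolist()) for r in spot_point(q,c)[:3]])
    cv2.imwrite(f"pics/{c}0.png",cv2.resize(im,(800,600)))
E
```

```text
{'t': 0.0, 'q': array([-1.39938227e+00,  1.31167349e-01,  1.48926886e+00, -1.80194609e-06,
        1.52302583e+00, -8.54339593e-02]), 'dq': array([ 1.16949615e-03,  1.84901097e-03,  5.33971907e-04, -9.42144883e-06,
       -1.81125515e-03,  9.02877803e-04]), 'joint_torque': array([ 1.13064016e-03, -5.59837282e+01, -4.91753626e+01,  7.67898420e-02,
        3.52476630e-02, -1.01330422e-04]), 'tool_pos': array([ 0.15232221, -0.57974525,  0.2175895 ]), 'orientation': array([-3.11386931e+00, -4.02108780e-01,  1.28945893e-04]), 'force': array([-0.05874459, -0.28929308,  1.34953723]), 'wrist_torque': array([ 0.03338152,  0.01137895, -0.01427305]), 'opening': 0.09319611944968144}
scene [ 1.226 -0.391  0.878]
scene cell_mid [(0.85, [0.371, -0.439, 0.014], [117.0, 228.0]), (0.69, [0.385, -0.248, 0.019], [185.0, 210.0]), (0.63, [0.568, -0.18, 0.031], [231.0, 246.0])]
scene cell_tip [(0.93, [0.326, -0.289, 0.019], [166.0, 201.0]), (0.85, [0.635, -0.157, 0.034], [249.0, 262.0]), (0.64, [0.36, -0.506, 0.015], [91.0, 233.0])]
scene cradle_long [(0.97, [0.569, -0.182, -0.001], [230.0, 255.0])]
scene 
[... 1423 characters left out ...]
045, 0.002], [223.0, 153.0])]
top bay_nominal []
top spring_nominal [(0.7, [0.511, 0.046, 0.077], [221.0, 169.0])]
top keeper_nominal [(0.6, [0.506, 0.044, 0.097], [221.0, 169.0])]
top contact_nominal [(0.63, [0.645, 0.038, 0.073], [224.0, 127.0])]
top short_cell_mid [(0.54, [0.569, -0.314, 0.03], [333.0, 152.0]), (0.38, [0.51, 0.044, 0.077], [222.0, 169.0])]
top amber [(0.55, [0.37, -0.104, -0.001], [269.0, 214.0])]
top flask [(0.88, [0.757, 0.323, 0.0], [141.0, 100.0])]
top tipbox [(0.94, [0.368, 0.304, 0.002], [144.0, 216.0])]
top dish [(0.78, [0.757, -0.233, 0.003], [306.0, 99.0])]
top vial_a [(0.45, [0.716, -0.124, 0.002], [273.0, 111.0]), (0.44, [0.765, -0.076, -0.001], [259.0, 97.0])]
```

Run:
```python
import cv2,numpy as np
a=cv2.imread("pics/scene0.png")[200:540,100:720]
b=cv2.imread("pics/top0.png")[140:460,200:640]
a=cv2.resize(a,(600,329)); b=cv2.resize(b,(600,436))[:271]
cv2.imwrite("pics/both.png",np.vstack([a,b]))
```

```text
(no output)
```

View pics/both.png

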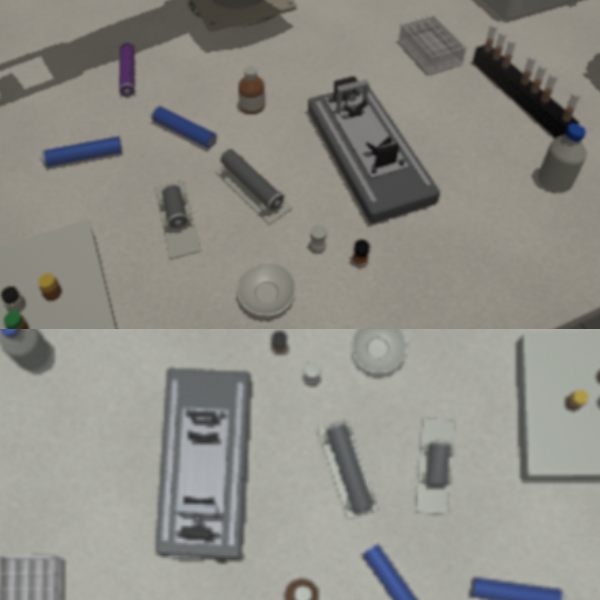

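Run:
```python
from h import *
m=camera_model("wrist"); s=read_state()
T=R.from_rotvec(s["orientation"]); print("cam in tool", T.inv().apply(w("wrist",[0,0,0])-s["tool_pos"]).round(3), "fwd",T.inv().apply(np.array(m["R"])[2]).round(3), "toolx",T.as_matrix()[:,0].round(3), m["intrinsics"])
for c in ("scene","top"):
    im,d=read_camera(c);P=cloud(c,d)
    for q in ("cell_mid","charger"):
        for r in cut_out(q,c)[:3]:
            k=r["mask"]&(d>0);p=P[k]
            if q=="charger": p=p[(abs(p[:,2]-.04)<.012)]
            xy=p[:,:2].astype(np.float32); b=cv2.minAreaRect(xy)
            mu=np.median(p,0); u,S,V=np.linalg.svd(xy-xy.mean(0),full_matrices=False)
            print(c,q,round(r["conf"],2),k.sum(),mu.round(4),"rect",np.round(b[0],4),np.round(b[1],3),round(b[2],1),"pca yaw",round(float(np.arctan2(V[0,1],V[0,0])),3),"z95",np.percentile(p[:,2],95).round(3))
```

```text
cam in tool [ 0.079  0.001 -0.166] fwd [-0.284  0.001  0.959] toolx [0.967 0.254 0.   ] [[342.85729387   0.         258.83885555]
 [  0.         342.85729387 186.54958596]
 [  0.           0.           1.        ]]
scene cell_mid 0.81 375 [ 0.2013 -0.313   0.0275] rect [ 0.1822 -0.3117] [0.031 0.145] 76.8 pca yaw -0.239 z95 0.033
scene cell_mid 0.79 614 [ 0.5752 -0.1844  0.0438] rect [ 0.5646 -0.1743] [0.142 0.049] 17.7 pca yaw 0.324 z95 0.049
scene cell_mid 0.74 486 [ 0.3945 -0.2535  0.0274] rect [ 0.3747 -0.2533] [0.159 0.051] 38.9 pca yaw 0.622 z95 0.033
scene charger 0.87 4456 [0.608  0.0248 0.0388] rect [0.5757 0.0389] [0.131 0.292] 86.6 pca yaw -0.003 z95 0.046
scene charger 0.25 654 [ 0.5751 -0.1847  0.0439] rect [ 0.5668 -0.1811] [0.142 0.036] 18.8 pca yaw 0.327 z95 0.049
top cell_mid 0.9 384 [ 0.3854 -0.2458  0.029 ] rect [ 0.3838 -0.2479] [0.135 0.031] 33.3 pca yaw -2.557 z95 0.034
top cell_mid 0.89 407 [ 0.5621 -0.1798  0.0443] rect [ 0.564  -0.1835] [0.135 0.039] 17.7 pca yaw -2.85 z95 0.05
top cell_mid 0.67 418 [ 0.1801 -0.3055  0.0293] rect [ 0.1788 -0.3078] [0.031 0.137] 76.7 pca yaw 2.913 z95 0.034
top charger 0.74 3565 [0.5736 0.0397 0.0393] rect [0.5716 0.0429] [0.13  0.294] 86.7 pca yaw 3.083 z95 0.047
```

{"name": "apply_moves", "arguments": {"commands": [4,6,0,0,0,0,9.3,4.5,4.2,0,0,0,0,9.3,4.5,4.2,0,0,0,0,9.3,4.5,4.2,0,0,0,0,9.3,4.5,4.2,0,0,0,0,9.3,4.5,4.2,0,0,0,0,9.3,4.5,4.2,0,0,0,0,9.3,0,0,0,0,0,0,9.3]}}

```text
t: 2.8
tool_pos: [0.4616, -0.2682, 0.2185]
orientation: [3.115, 0.398, 0.004]
force: [-0.5, -0.9, -0.6]
opening: 0.0927
```

{"name": "apply_moves", "arguments": {"commands": [4,3.5,0,0,0,0,9.3,4.5,4.5,0,0,0,0,9.3,0,0,0,0,0,0,9.3]}}

```text
t: 3.18
tool_pos: [0.5475, -0.1884, 0.2187]
orientation: [3.114, 0.394, 0.003]
force: [0.1, -0.5, 0.1]
opening: 0.093
```

```bash
cat > fit.py <<'E'
from h import *
def cellfit(cam,near,tag):
    im,d=read_camera(cam);P=cloud(cam,d)
    cv2.imwrite(f"pics/{tag}.png",im)
    for q in ("cell_mid","cell_tip"):
        for r in spot_point(q,cam)[:2]: print(q,round(r["conf"],2),w(cam,r["point"]).round(4),pix(cam,w(cam,r["point"])).round())
    for r in cut_out("cell_mid",cam)[:3]:
        p=P[r["mask"]&(d>0)]
        if len(p)<50 or np.linalg.norm(np.median(p,0)[:2]-near)>.06: continue
        p=p[p[:,2]>np.percentile(p[:,2],98)-.008]
        c=np.median(p,0);u,S,V=np.linalg.svd((p-p.mean(0))[:,:2],full_matrices=False)
        v=V[0]*np.sign(V[0,0]);t=(p[:,:2]-c[:2])@v
        print("cell c",(c[:2]+v*(np.percentile(t,1)+np.percentile(t,99))/2).round(4),"len",np.ptp(np.percentile(t,[1,99])).round(3),"yaw",np.arctan2(v[1],v[0]).round(3),"ztop",np.percentile(p[:,2],95).round(4),r["conf"])
if __name__=="__main__":
    s=read_state();print(s["tool_pos"],R.from_rotvec(s["orientation"]).as_matrix()[:,0])
    cellfit("wrist",np.array([.565,-.18]),"wr1")
E
python3 fit.py
```

```text
[ 0.54753024 -0.18841476  0.21866051] [0.9684411  0.2492374  0.00159925]
cell_mid 0.95 [ 0.3803 -0.2509  0.0144] [271. 298.]
cell_mid 0.7 [ 0.5664 -0.1848  0.0309] [256. 143.]
cell_tip 0.78 [ 0.6299 -0.1659  0.0273] [252.  76.]
cell_tip 0.77 [ 0.3233 -0.2971  0.013 ] [294. 342.]
cell c [ 0.5651 -0.1838] len 0.132 yaw 0.311 ztop 0.0478 0.72
```

View pics/wr1.png

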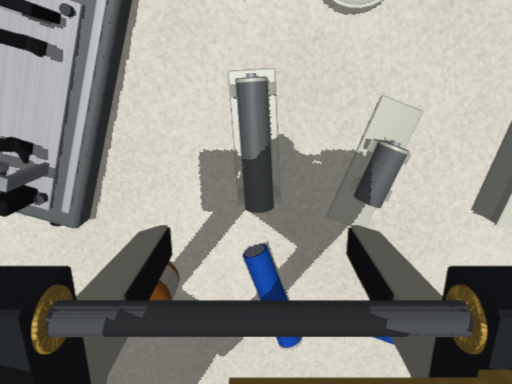

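{"name": "apply_moves", "arguments": {"commands": [0.6,0.1,-5,0,0,0.059,9.3,0,0,-5,0,0,0,9.3,0,0,-4,0,0,0,9.3,0,0,0,0,0,0,9.3]}}

```text
t: 3.88
tool_pos: [0.5479, -0.1978, 0.0781]
orientation: [3.099, 0.466, 0.007]
force: [0.2, -0.3, 0.4]
opening: 0.0931
```

```bash
sed 's/wr1/wr2/' fit.py > f2.py; python3 f2.py
```

```text
[ 0.54793348 -0.19782233  0.0780943 ] [0.95571922 0.29426156 0.00330224]
cell_mid 0.83 [ 0.5736 -0.1839  0.0365] [243. 174.]
cell_tip 0.72 [ 0.6368 -0.1632  0.0362] [240.  65.]
cell c [ 0.5684 -0.183 ] len 0.133 yaw 0.312 ztop 0.0504 0.91
```

{"name": "apply_moves", "arguments": {"commands": [0.75,1.05,0,0,0,0.013,9.3,0,0,0,0,0,0,9.3,0,0,-3,0,0,0,9.3,0,0,0,0,0,0,9.3]}}

```text
t: 4.58
tool_pos: [0.5652, -0.1886, 0.0603]
orientation: [3.085, 0.49, 0.034]
force: [-0.2, 0.2, -0.4]
opening: 0.0929
```

```bash
cat > st.py <<'E'
from h import *
s=read_state();M=R.from_rotvec(s["orientation"]).as_matrix()
print(s["t"],s["tool_pos"].round(4),"x",M[:,0].round(4),"z",M[:,2].round(4),"g",(s["tool_pos"]-.019*M[:,2]).round(4),s["force"].round(1),s["opening"].round(4))
E
python3 st.py; sed 's/wr1/wr3/' fit.py > f2.py; python3 f2.py
```

```text
[ 0.56515395 -0.18857928  0.06033053] [0.95049042 0.31017556 0.01894958]
cell_mid 0.97 [ 0.5724 -0.1859  0.0351] [252. 213.]
cell c [ 0.5779 -0.1796] len 0.113 yaw 0.311 ztop 0.05 0.9Traceback (most recent call last):
  File "st.py", line 3, in <module>
    print(s["t"],s["tool_pos"].round(4),"x",M[:,0].round(4),"z",M[:,2].round(4),"g",(s["tool_pos"]-.019*M[:,2]).round(4),s["force"].round(1),s["opening"].round(4))
                                                                                                                                             ^^^^^^^^^^^^^^^^^^
AttributeError: 'float' object has no attribute 'round'
```

{"name": "apply_moves", "arguments": {"commands": [-0.9,0.1,0,0,0.019,0,9.3,0,0,0,0,0,0,9.3]}}

```text
t: 5.03
tool_pos: [0.5589, -0.1894, 0.0656]
orientation: [3.083, 0.489, 0.014]
force: [-0.6, 0.2, 0.0]
opening: 0.0934
```

```bash
sed -i 's/,s\["opening"\].round(4)/,round(s["opening"],4)/' st.py; python3 st.py
```

```text
5.025 [ 0.5589 -0.1894  0.0656] x [0.9508 0.3096 0.0059] z [ 0.012  -0.0178 -0.9998] g [ 0.5587 -0.189   0.0846] [-0.6  0.2  0. ] 0.0934
```

{"name": "apply_moves", "arguments": {"commands": [-0.3,0.2,-2.5,0.018,0.008,0,9.3]}}

```text
t: 5.15
tool_pos: [0.5582, -0.1881, 0.0426]
orientation: [3.1, 0.492, 0.014]
force: [0.8, -0.4, 0.0]
opening: 0.0932
```

{"name": "apply_moves", "arguments": {"commands": [0,0,0,0,0,0,9.3]}}

```text
t: 5.28
tool_pos: [0.5554, -0.1871, 0.0388]
orientation: [-3.102, -0.492, -0.006]
force: [0.1, -1.0, 0.5]
opening: 0.0933
```

{"name": "apply_moves", "arguments": {"commands": [0,0,0,0,0,0,9.3]}}

```text
t: 5.4
tool_pos: [0.5553, -0.1872, 0.0384]
orientation: [-3.101, -0.492, -0.005]
force: [0.2, 0.1, 0.5]
opening: 0.093
```

```bash
python3 st.py
```

```text
5.4 [ 0.5553 -0.1872  0.0384] x [0.951  0.3093 0.0033] z [ 0.0028  0.0018 -1.    ] g [ 0.5552 -0.1872  0.0574] [0.2 0.1 0.5] 0.093
```

{"name": "apply_moves", "arguments": {"commands": [0.1,0,-1.2,0,0,0,9.3,0,0,-0.9,0,0,0,9.3,0,0,0,0,0,0,9.3,0,0,0,0,0,0,9.3]}}

```text
t: 5.9
tool_pos: [0.5562, -0.187, 0.0155]
orientation: [-3.101, -0.492, -0.004]
force: [0.1, 0.6, 0.2]
opening: 0.0928
```

```bash
python3 st.py
```

```text
5.9 [ 0.5562 -0.187   0.0155] x [0.951  0.3093 0.0028] z [ 0.0023  0.002  -1.    ] g [ 0.5561 -0.1871  0.0345] [0.1 0.6 0.2] 0.0928
```

{"name": "apply_moves", "arguments": {"commands": [0,0,-0.2,0,0,0,4.0,0,0,0,0,0,0,4.0,0,0,0,0,0,0,3.0,0,0,0,0,0,0,0,0,0,0,0,0,0,0,0,0,0,0,0,0,0,0,0,0,0,0,0,0], "squeeze": 50}}

```text
t: 6.78
tool_pos: [0.5557, -0.1838, 0.0141]
orientation: [-3.096, -0.491, -0.003]
force: [-3.8, 12.2, 6.5]
opening: 0.0312
```

```bash
python3 st.py
```

```text
6.775 [ 0.5557 -0.1838  0.0141] x [0.9509 0.3094 0.003 ] z [ 8.0e-04  7.4e-03 -1.0e+00] g [ 0.5557 -0.1839  0.0331] [-3.8 12.2  6.5] 0.0312
```

{"name": "apply_moves", "arguments": {"commands": [0,0,1,0,0,0,0,0,0,2.5,0,0,0,0,0,0,4,0,0,0,0,0,0,5,0,0,0,0,0,1,4,0,0,-0.12,0,0,3,1,0,0,-0.12,0,0,3,0,0,0,-0.12,0,0,0,0,0,0,0,0]}}

```text
t: 7.78
tool_pos: [0.5529, -0.1123, 0.1954]
orientation: [-3.131, 0.091, -0.005]
force: [0.3, -0.8, -3.4]
opening: 0.0308
```

```bash
python3 st.py;  cat > ch.py <<'E'
from h import *
import sys
tag=sys.argv[1]
im,d=read_camera("wrist");P=cloud("wrist",d);cv2.imwrite(f"pics/{tag}.png",im);np.save(tag+".npy",P)
for q in ("charger","bay_nominal","spring_nominal","keeper_nominal","contact_nominal","cell_mid","cell_tip"):
    for r in spot_point(q,"wrist")[:2]: print(q,round(r["conf"],2),w("wrist",r["point"]).round(4),pix("wrist",w("wrist",r["point"])).round())
for c in ("wrist",):
    for r in cut_out("charger",c)[:1]:
        p=P[r["mask"]&(d>0)];p=p[abs(p[:,2]-.04)<.012]
        b=cv2.minAreaRect(p[:,:2].astype(np.float32));print("rect",b,np.median(p,0))
E
python3 ch.py wr4
```

```text
7.775 [ 0.5529 -0.1123  0.1954] x [ 0.9983 -0.0583  0.0031] z [ 0.0036  0.0094 -0.9999] g [ 0.5528 -0.1125  0.2144] [ 0.3 -0.8 -3.4] 0.0308
charger 0.68 [ 0.5748  0.0373 -0.0019] [117. 150.]
bay_nominal 0.84 [0.5762 0.0391 0.0737] [ 79. 164.]
spring_nominal 0.84 [0.5103 0.0404 0.0719] [ 93. 234.]
keeper_nominal 0.82 [0.5086 0.0398 0.0965] [ 80. 248.]
contact_nominal 0.84 [0.6428 0.0349 0.0706] [68. 83.]
contact_nominal 0.64 [ 0.5713 -0.3144  0.0383] [471. 140.]
cell_mid 0.56 [ 0.5642 -0.1174  0.2103] [261. 234.]
rect ((0.5742537975311279, 0.03934353590011597), (0.12999162077903748, 0.2781432271003723), 86.79058837890625) [0.60962062 0.02800804 0.0383905 ]
```

View pics/wr4.png

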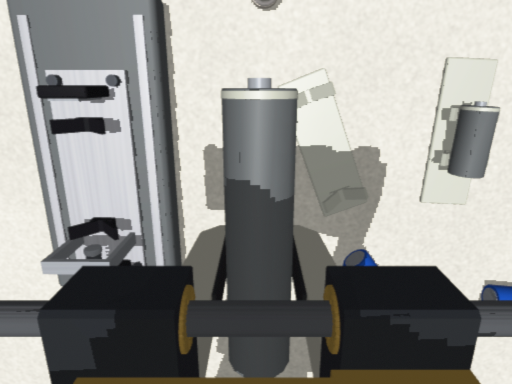

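Run:
```python
import numpy as np
P=np.load("wr4.npy").reshape(-1,3)
a=-.058;c=np.array([np.cos(a),np.sin(a)]);n=np.array([-c[1],c[0]]);o=np.array([.5740,.0405])
L=np.c_[(P[:,:2]-o)@c,(P[:,:2]-o)@n,P[:,2]]
for name,k in (("keeper top",(abs(L[:,0])<.15)&(abs(L[:,1])<.06)&(L[:,2]>.098)&(L[:,2]<.115)),("wall top",(L[:,0]>.03)&(abs(L[:,0])<.12)&(abs(L[:,1])<.05)&(L[:,2]>.080)&(L[:,2]<.095)),("Vs+",(L[:,0]>.03)&(L[:,0]<.065)&(abs(L[:,1])<.03)&(L[:,2]>.06)&(L[:,2]<.08)),("V-",(L[:,0]<-.03)&(L[:,0]>-.058)&(abs(L[:,1])<.03)&(L[:,2]>.06)&(L[:,2]<.08)),("deck",(abs(L[:,0])<.16)&(abs(L[:,1])<.08)&(abs(L[:,2]-.04)<.006))):
    p=L[k]
    print(name,len(p),np.percentile(p,[2,50,98],axis=0).round(4).tolist() if len(p) else "")
```

```text
keeper top 808 [[-0.0851, -0.0292, 0.0991], [-0.0765, 0.0061, 0.104], [-0.0733, 0.028, 0.1054]]
wall top 780 [[0.0566, -0.0202, 0.0817], [0.0627, -0.0018, 0.0849], [0.0679, 0.0178, 0.0866]]
Vs+ 538 [[0.0303, -0.023, 0.0603], [0.037, -0.0108, 0.0674], [0.0648, 0.0211, 0.0784]]
V- 52 [[-0.058, -0.0222, 0.0601], [-0.0577, -0.0124, 0.0659], [-0.0572, 0.0209, 0.0713]]
deck 31122 [[-0.1019, -0.0624, 0.0354], [0.0368, -0.0088, 0.0384], [0.1347, 0.0597, 0.0445]]
```

Run:
```python
from h import *
P=np.load("wr4.npy"); s=read_state();M=R.from_rotvec(s["orientation"]).as_matrix();g=s["tool_pos"]-.019*M[:,2]
L=(P-g)@M   # tool axes about grasp point; z down
k=(abs(L[...,1])<.022)&(L[...,2]<.03)&(L[...,2]>-.03)&(L[...,0]>.02)&(L[...,0]<.12)
k[:, :200]=0;k[:,320:]=0;k[260:]=0
p=L[k];print(len(p))
for a in np.arange(.02,.1,.01):
    q=p[(p[:,0]>=a)&(p[:,0]<a+.01)]
    if len(q)>5: print(round(a,3),len(q),"ztop",np.percentile(q[:,2],5).round(4),"y",np.percentile(q[:,1],[2,98]).round(4))
b=p[abs(p[:,2])<.03]; print("xmax",np.percentile(b[:,0],[95,98,99,99.8]).round(4))
t=L[78:92,235:285]; print(t[::3,24].round(4))
```

```text
10594
0.02 1509 ztop -0.0153 y [-0.0149  0.0148]
0.03 1585 ztop -0.0152 y [-0.0146  0.0147]
0.04 1694 ztop -0.0151 y [-0.0148  0.0148]
0.05 1801 ztop -0.0151 y [-0.0147  0.0149]
0.06 1902 ztop -0.0152 y [-0.0147  0.0147]
0.07 1913 ztop -0.0152 y [-0.0148  0.0148]
0.08 190 ztop -0.0043 y [-0.0048  0.0046]
xmax [0.0778 0.0797 0.0813 0.0828]
[[ 0.0828  0.0001 -0.0051]
 [ 0.0817  0.0001 -0.0038]
 [ 0.0805  0.0001 -0.0037]
 [ 0.0793  0.0001 -0.0041]
 [ 0.0783  0.0001 -0.0153]]
```

```bash
cat > go.py <<'E'
from h import *
import sys
yaw=-.058;B=np.array([.5607,.0404,.074]);c=np.array([np.cos(yaw),np.sin(yaw),0]);n=np.array([-c[1],c[0],0]);z=np.array([0,0,1])
FL=.057;AX=.0005
s=read_state();M=R.from_rotvec(s["orientation"]).as_matrix();p=s["tool_pos"]
F=p-.019*M[:,2]-FL*M[:,0]+AX*M[:,2]
f=F-B;print("t",round(s["t"],2),"F bay mm",(np.array([f@c,f@n,f@z])*1e3).round(1),"tilt",np.arcsin(M[2,0]).round(3),"yawerr",(np.arctan2(M[1,0],M[0,0])-yaw).round(4),"roll",np.arcsin(M[2,1]).round(3),"force bay",np.array([s["force"]@c,s["force"]@n,s["force"][2]]).round(1),"tq",s["wrist_torque"].round(2),"op",round(s["opening"],4))
if len(sys.argv)>1:
    th,Fx,Fz=map(float,sys.argv[1:4])
    X=np.cos(th)*c+np.sin(th)*z; Z=np.sin(th)*c-np.cos(th)*z; Y=np.cross(Z,X)
    T=np.c_[X,Y,Z]; tp=B+Fx/1e3*c+Fz/1e3*z+FL*X-AX*Z+.019*Z
    rv=R.from_matrix(T@M.T).as_rotvec()
    print("delta cm",((tp-p)*100).round(2),"rot",rv.round(3))
E
python3 go.py .29 -40 100
```

```text
t 8.22 F bay mm [ -56.2 -155.   138.7] tilt 0.001 yawerr -0.0019 roll -0.01 force bay [-0.1  0.2 -1.9] tq [ 0.04  0.04 -0.02] op 0.0309
delta cm [ 2.81 15.35 -2.17] rot [-0.027 -0.287  0.   ]
```

{"name": "apply_moves", "arguments": {"commands": [0.5,3,0,-0.005,-0.06,0,0,0.7,4,-0.4,-0.005,-0.06,0,0,0.7,3.5,-0.6,-0.005,-0.06,0,0,0.6,2.5,-0.6,-0.005,-0.05,0,0,0,1,0,0,0,0,0,0,0,0,0,0,0,0,0,0,0,0,0,0,0]}}

```text
t: 9.1
tool_pos: [0.5778, 0.0261, 0.1778]
orientation: [3.114, -0.096, 0.369]
force: [-0.3, 0.8, -3.0]
opening: 0.0314
```

```bash
python3 go.py .29 -40 30
```

```text
t 9.1 F bay mm [-41.9 -13.1 108.4] tilt 0.236 yawerr -0.0039 roll -0.003 force bay [-0.4  0.7 -3. ] tq [ 0.05  0.19 -0.01] op 0.0314
delta cm [ 0.28  1.31 -7.52] rot [-0.006 -0.054  0.003]
```

{"name": "apply_moves", "arguments": {"commands": [0.2,1.1,-2,-0.005,-0.045,0.003,0,0.1,0,-3,0,0,0,0,0,0,-2,0,0,0,0,0,0,0,0,0,0,0,0,0,0,0,0,0,0]}}

```text
t: 9.72
tool_pos: [0.5837, 0.0319, 0.1094]
orientation: [3.099, -0.099, 0.444]
force: [0.8, -0.8, -0.9]
opening: 0.0312
```

```bash
python3 go.py .29 -40 14; python3 ch.py wr5
python3 - <<'E'
from h import *
P=np.load("wr5.npy").reshape(-1,3)
a=-.058;c=np.array([np.cos(a),np.sin(a)]);n=np.array([-c[1],c[0]]);o=np.array([.5607,.0404])
L=np.c_[(P[:,:2]-o)@c,(P[:,:2]-o)@n,P[:,2]-.074]
k=(abs(L[:,1])<.04)&(abs(L[:,0])<.1)
for nm,q in (("wall",(L[:,0]>.06)&(L[:,2]>.004)&(L[:,2]<.018)),("keep",(L[:,0]<-.05)&(L[:,2]>.024)&(L[:,2]<.038))):
    p=L[k&q]; print(nm,len(p),np.percentile(p,[2,50,98],axis=0).round(4).tolist() if len(p) else "")
E
```

```text
t 9.72 F bay mm [-36.5  -6.8  37.2] tilt 0.285 yawerr -0.0059 roll 0.001 force bay [ 0.9 -0.7 -0.9] tq [0.06 0.29 0.  ] op 0.0312
delta cm [-0.31  0.73 -2.29] rot [ 0.    -0.005  0.006]
keeper_nominal 0.95 [0.5112 0.0473 0.0974] [239. 368.]
contact_nominal 0.42 [ 0.716  -0.1243 -0.0028] [431.  54.]
contact_nominal 0.33 [0.5926 0.0291 0.1265] [263. 228.]
cell_mid 0.87 [0.5892 0.0287 0.1282] [264. 236.]
cell_tip 0.6 [0.6543 0.0284 0.1443] [256.  88.]
rect ((0.5960842370986938, 0.04048434644937515), (0.13025885820388794, 0.24660809338092804), 86.11518096923828) [0.65176014 0.05823935 0.03777442]
wall 231 [[0.0715, 0.0134, 0.0065], [0.0759, 0.017, 0.0113], [0.0814, 0.0214, 0.0127]]
keep 0
```

{"name": "apply_moves", "arguments": {"commands": [-0.2,0.9,-0.6,0,0,0.006,0,0,0,-0.6,0,0,0,0,0,0,0,0,0,0,0,0,0,0,0,0,0,0]}}

```text
t: 10.68
tool_pos: [0.5804, 0.0428, 0.0953]
orientation: [3.101, -0.086, 0.442]
force: [-0.7, -0.2, -1.9]
opening: 0.031
```

```bash
python3 go.py .29 -42 5
```

```text
t 10.68 F bay mm [-40.3   3.5  23.1] tilt 0.283 yawerr 0.0023 roll 0.0 force bay [-0.6 -0.2 -1.9] tq [0.05 0.31 0.02] op 0.031
delta cm [-0.19 -0.35 -1.77] rot [ 0.    -0.007 -0.002]
```

{"name": "apply_moves", "arguments": {"commands": [-0.1,-0.25,-0.7,0,-0.007,0,0,0,0,-0.6,0,0,0,0,0,0,0,0,0,0,0,0,0,0,0,0,0,0]}}

```text
t: 11.18
tool_pos: [0.5792, 0.0398, 0.0812]
orientation: [3.099, -0.087, 0.453]
force: [0.1, -0.3, -1.9]
opening: 0.0309
```

```bash
python3 go.py .29 -50 4
```

```text
t 11.18 F bay mm [-41.4   0.4   8.6] tilt 0.291 yawerr 0.0017 roll 0.0 force bay [ 0.1 -0.3 -1.9] tq [0.02 0.29 0.03] op 0.0309
delta cm [-0.86  0.   -0.46] rot [ 0.     0.001 -0.002]
```

{"name": "apply_moves", "arguments": {"commands": [-0.2,0,-0.4,0,0,0,0,-0.4,0.02,0,0,0,0,0,0,0,0,0,0,0,0,0,0,0,0,0,0,0]}}

```text
t: 11.68
tool_pos: [0.573, 0.0401, 0.0773]
orientation: [3.099, -0.087, 0.454]
force: [0.4, -0.1, -2.8]
opening: 0.0312
```

```bash
python3 go.py .29 -58 3.5
python3 - <<'E'
from h import *
im,d=read_camera("scene")
u,v=pix("scene",[.56,.04,.08]).astype(int)
cv2.imwrite("pics/s2.png",cv2.resize(im[v-55:v+45,u-70:u+70],None,fx=5,fy=5,interpolation=cv2.INTER_CUBIC))
E
```

```text
t 11.68 F bay mm [-47.6   0.3   4.7] tilt 0.291 yawerr 0.0018 roll 0.0 force bay [ 0.4 -0.  -2.8] tq [ 0.06  0.3  -0.02] op 0.0312
delta cm [-1.04  0.02 -0.13] rot [ 0.     0.001 -0.002]
```

View pics/s2.png

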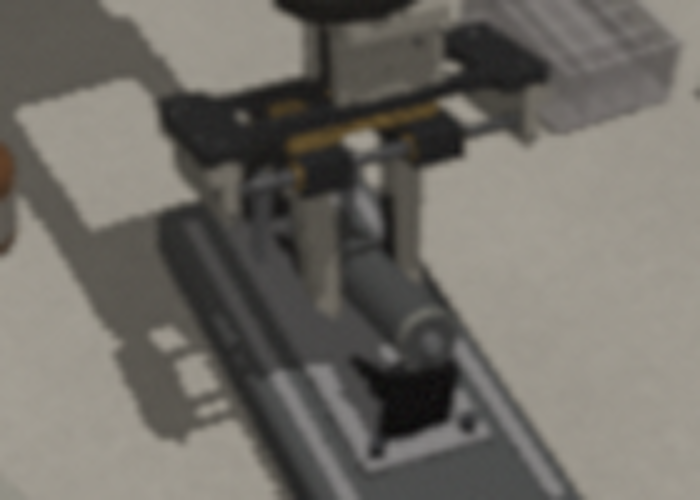

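{"name": "apply_moves", "arguments": {"commands": [-0.3,0.02,-0.1,0,0,0,0,-0.3,0.02,0,0,0,0,0,0,0,0,0,0,0,0]}}

```text
t: 12.1
tool_pos: [0.5667, 0.0405, 0.0764]
orientation: [3.099, -0.087, 0.455]
force: [0.1, -0.1, -2.5]
opening: 0.0307
```

```bash
python3 go.py .29 -62 3.5
```

```text
t 12.1 F bay mm [-53.9   0.4   3.8] tilt 0.291 yawerr 0.0018 roll 0.0 force bay [ 0.1 -0.1 -2.5] tq [ 0.03  0.29 -0.02] op 0.0307
delta cm [-0.81 -0.   -0.03] rot [ 0.     0.001 -0.002]
```

{"name": "apply_moves", "arguments": {"commands": [-0.25,0.02,0,0,0,0,0,-0.2,0.01,0,0,0,0,0,0,0,0,0,0,0]}}

```text
schema error: expected a multiple of 7 numbers
```

```bash
python3 go.py .29 -64 3.5
```

```text
t 12.1 F bay mm [-53.9   0.4   3.8] tilt 0.291 yawerr 0.0018 roll 0.0 force bay [ 0.1 -0.1 -2.5] tq [ 0.03  0.29 -0.02] op 0.0307
delta cm [-1.01  0.01 -0.03] rot [ 0.     0.001 -0.002]
```

{"name": "apply_moves", "arguments": {"commands": [-0.2,0.01,0,0,0,0,0]}}

```text
t: 12.22
tool_pos: [0.5647, 0.0406, 0.0765]
orientation: [3.099, -0.087, 0.455]
force: [-0.4, 0.4, -2.3]
opening: 0.0307
```

```bash
python3 go.py .29 -64 3.5
```

```text
t 12.22 F bay mm [-55.9   0.3   3.8] tilt 0.292 yawerr 0.0017 roll 0.0 force bay [-0.4  0.4 -2.3] tq [ 0.08  0.28 -0.  ] op 0.0307
delta cm [-0.81  0.   -0.04] rot [ 0.     0.002 -0.002]
```

{"name": "apply_moves", "arguments": {"commands": [-0.15,0.01,0,0,0,0,0,-0.15,0.01,0,0,0,0,0]}}

```text
t: 12.48
tool_pos: [0.5615, 0.0408, 0.0765]
orientation: [3.099, -0.087, 0.455]
force: [0.2, 0.4, -2.3]
opening: 0.031
```

{"name": "apply_moves", "arguments": {"commands": [-0.15,0.01,0,0,0,0,0]}}

```text
t: 12.6
tool_pos: [0.5599, 0.0409, 0.0765]
orientation: [3.099, -0.087, 0.455]
force: [0.9, 0.2, -2.0]
opening: 0.031
```

{"name": "apply_moves", "arguments": {"commands": [-0.15,0.01,0,0,0,0,0]}}

```text
t: 12.72
tool_pos: [0.559, 0.041, 0.077]
orientation: [3.098, -0.087, 0.458]
force: [3.9, -0.4, -2.3]
opening: 0.0308
```

```bash
python3 go.py .29 -64 3.5
```

```text
t 12.72 F bay mm [-61.6   0.4   4.3] tilt 0.293 yawerr 0.0017 roll 0.0 force bay [ 3.9 -0.2 -2.3] tq [-0.03 -0.43 -0.02] op 0.0308
delta cm [-0.24 -0.03 -0.1 ] rot [ 0.     0.003 -0.002]
```

{"name": "apply_moves", "arguments": {"commands": [-0.3,0.02,-0.05,0,0,0,0]}}

```text
t: 12.85
tool_pos: [0.5571, 0.0411, 0.0774]
orientation: [3.098, -0.087, 0.462]
force: [4.2, -0.8, -2.5]
opening: 0.0308
```

{"name": "apply_moves", "arguments": {"commands": [-0.3,0.02,-0.05,0,0,0,0]}}

```text
t: 12.98
tool_pos: [0.5549, 0.0412, 0.0777]
orientation: [3.097, -0.087, 0.465]
force: [7.0, -1.1, -2.7]
opening: 0.0313
```

```bash
python3 go.py .29 -71 3.5
```

```text
t 12.97 F bay mm [-65.7   0.4   4.7] tilt 0.298 yawerr 0.0016 roll -0.0 force bay [ 7.  -0.7 -2.7] tq [-0.09 -0.71 -0.04] op 0.0313
delta cm [-0.53 -0.02 -0.17] rot [ 0.     0.008 -0.002]
```

{"name": "apply_moves", "arguments": {"commands": [-0.35,0.02,-0.15,0,0.01,0,0]}}

```text
t: 13.1
tool_pos: [0.5526, 0.0413, 0.0773]
orientation: [3.099, -0.087, 0.454]
force: [7.2, -0.7, -2.2]
opening: 0.031
```

{"name": "apply_moves", "arguments": {"commands": [-0.35,0.02,-0.15,0,0.01,0,0]}}

```text
t: 13.22
tool_pos: [0.5506, 0.0415, 0.0772]
orientation: [3.1, -0.087, 0.445]
force: [8.2, -0.7, -3.7]
opening: 0.0315
```

```bash
python3 go.py .25 -72 3
```

```text
t 13.22 F bay mm [-70.1   0.4   4.9] tilt 0.285 yawerr 0.0017 roll 0.001 force bay [ 8.2 -0.3 -3.7] tq [-0.06 -1.14 -0.03] op 0.0315
delta cm [-0.2  -0.04 -0.4 ] rot [ 0.003  0.035 -0.001]
```

{"name": "apply_moves", "arguments": {"commands": [-0.25,0.02,-0.35,0.002,0.03,-0.001,0]}}

```text
t: 13.35
tool_pos: [0.5497, 0.0415, 0.0752]
orientation: [3.106, -0.089, 0.404]
force: [8.7, -0.9, -2.5]
opening: 0.0309
```

{"name": "apply_moves", "arguments": {"commands": [-0.2,0.01,-0.35,0.002,0.035,-0.001,0]}}

```text
t: 13.48
tool_pos: [0.5496, 0.0415, 0.0733]
orientation: [3.113, -0.091, 0.356]
force: [8.4, -1.4, -2.3]
opening: 0.0314
```

```bash
python3 go.py .17 -72 1
```

```text
t 13.47 F bay mm [-70.8   0.4   4.4] tilt 0.228 yawerr -0.0003 roll 0.001 force bay [ 8.5 -0.9 -2.3] tq [-0.15 -1.29  0.  ] op 0.0314
delta cm [-0.16 -0.03 -0.69] rot [0.004 0.058 0.   ]
```

{"name": "apply_moves", "arguments": {"commands": [-0.3,0,-0.45,0.002,0.03,0,0]}}

```text
t: 13.6
tool_pos: [0.549, 0.0413, 0.0707]
orientation: [3.118, -0.092, 0.317]
force: [9.1, 0.4, 0.0]
opening: 0.031
```

{"name": "apply_moves", "arguments": {"commands": [-0.25,0,-0.4,0.002,0.03,0,0]}}

```text
t: 13.72
tool_pos: [0.5491, 0.0414, 0.0686]
orientation: [3.123, -0.092, 0.278]
force: [8.0, -0.5, -0.0]
opening: 0.031
```

```bash
python3 go.py .12 -72 1
```

```text
t 13.72 F bay mm [-71.    0.3   2.8] tilt 0.177 yawerr -0.0009 roll -0.001 force bay [ 8. -0. -0.] tq [ 0.09 -1.21 -0.02] op 0.031
delta cm [-0.15 -0.02 -0.51] rot [0.003 0.057 0.001]
```

{"name": "apply_moves", "arguments": {"commands": [-0.3,0,-0.35,0.002,0.03,0,0]}}

```text
t: 13.85
tool_pos: [0.5487, 0.0414, 0.0671]
orientation: [3.128, -0.092, 0.239]
force: [8.4, 0.7, -0.4]
opening: 0.0311
```

{"name": "apply_moves", "arguments": {"commands": [-0.25,0,-0.35,0.002,0.03,0,0]}}

```text
t: 13.98
tool_pos: [0.5488, 0.0413, 0.0655]
orientation: [3.132, -0.093, 0.2]
force: [8.4, 1.4, -0.1]
opening: 0.031
```

```bash
python3 go.py .08 -72 1;python3 - <<'E'
from h import *
s=read_state();M=R.from_rotvec(s["orientation"]).as_matrix();g=s["tool_pos"]-.019*M[:,2]
im,d=read_camera("wrist");P=cloud("wrist",d);cv2.imwrite("pics/wr6.png",im)
L=(P-g)@M
k=(abs(L[...,1])<.022)&(L[...,2]<.03)&(L[...,2]>-.03)&(L[...,0]>.02)&(L[...,0]<.12)
k[:,:200]=0;k[:,320:]=0;k[260:]=0
p=L[k]
for a in np.arange(.02,.1,.01):
    q=p[(p[:,0]>=a)&(p[:,0]<a+.01)]
    if len(q)>5: print(round(a,3),len(q),"ztop",np.percentile(q[:,2],5).round(4),"y",np.percentile(q[:,1],[2,98]).round(4))
print(L[70:100:2,258].round(4))
E
```

```text
t 13.97 F bay mm [-70.8   0.3   2.7] tilt 0.127 yawerr -0.0014 roll -0.002 force bay [ 8.3  1.9 -0.1] tq [ 0.1  -1.25 -0.08] op 0.031
delta cm [-0.18 -0.01 -0.44] rot [0.001 0.047 0.001]
0.02 1506 ztop -0.0137 y [-0.0135  0.0159]
0.03 1593 ztop -0.0135 y [-0.0136  0.0158]
0.04 1691 ztop -0.0133 y [-0.0137  0.016 ]
0.05 1984 ztop -0.013 y [-0.0207  0.0199]
0.06 2092 ztop -0.0129 y [-0.0205  0.0202]
0.07 1885 ztop -0.0129 y [-0.0134  0.016 ]
0.08 1820 ztop -0.0004 y [-0.0199  0.0172]
0.09 1092 ztop 0.0097 y [-0.0202  0.0173]
[[ 0.0861  0.0009  0.0102]
 [ 0.0853  0.0009  0.0102]
 [ 0.0845  0.0009  0.0119]
 [ 0.0837  0.0009  0.0106]
 [ 0.0826  0.0009 -0.0013]
 [ 0.0819  0.0009 -0.0011]
 [ 0.0811  0.0009 -0.    ]
 [ 0.0803  0.0009 -0.0007]
 [ 0.0795  0.0009 -0.0013]
 [ 0.0788  0.0009 -0.012 ]
 [ 0.0781  0.0009 -0.0136]
 [ 0.0774  0.0009 -0.0142]
 [ 0.0767  0.0009 -0.013 ]
 [ 0.076   0.0009 -0.0134]
 [ 0.0752  0.0009 -0.0117]]
```

View pics/wr6.png

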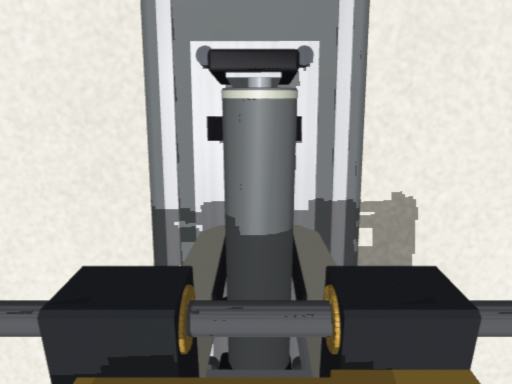

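{"name": "apply_moves", "arguments": {"commands": [-0.45,0.02,0,0,0,0,0,-0.35,0,-0.1,0,0.01,0,0]}}

```text
t: 14.28
tool_pos: [0.546, 0.0414, 0.0677]
orientation: [3.132, -0.094, 0.199]
force: [9.6, 1.7, -3.4]
opening: 0.0309
```

```bash
python3 go.py .08 -72 1;python3 - <<'E'
from h import *
im,d=read_camera("wrist");P=cloud("wrist",d)
a=-.058;c=np.array([np.cos(a),np.sin(a)]);o=np.array([.5607,.0404])
p=P[56:96:2,258];print(np.c_[(p[:,:2]-o)@c,p[:,2]-.074].round(4).tolist())
E
```

```text
t 14.28 F bay mm [-73.7   0.2   4.8] tilt 0.127 yawerr -0.002 roll -0.002 force bay [ 9.5  2.2 -3.4] tq [ 0.14 -1.63 -0.08] op 0.0309
delta cm [ 0.11 -0.02 -0.65] rot [0.001 0.047 0.002]
[[0.0756, 0.0111], [0.075, 0.0102], [0.0738, 0.012], [0.0732, 0.0106], [0.0722, 0.0114], [0.0715, 0.0106], [0.0708, 0.0098], [0.0698, 0.0107], [0.0696, 0.0067], [0.0697, 0.0011], [0.0695, -0.0039], [0.0641, 0.0264], [0.0634, 0.0264], [0.0626, 0.0265], [0.0617, 0.0273], [0.0609, 0.0274], [0.0598, 0.0302], [0.0583, 0.0373], [0.0576, 0.0368], [0.0568, 0.0377]]
```

{"name": "apply_moves", "arguments": {"commands": [-0.15,0,-0.35,0.001,0.03,0.001,0]}}

```text
t: 14.45
tool_pos: [0.5466, 0.0415, 0.0657]
orientation: [3.135, -0.092, 0.16]
force: [9.3, -0.0, -3.8]
opening: 0.031
```

{"name": "apply_moves", "arguments": {"commands": [-0.2,0,-0.35,0.001,0.03,0.001,0]}}

```text
t: 14.58
tool_pos: [0.547, 0.0415, 0.0637]
orientation: [3.137, -0.091, 0.12]
force: [9.2, 0.0, -2.5]
opening: 0.031
```

```bash
python3 go.py .03 -72 1
```

```text
t 14.57 F bay mm [-72.    0.3   3.8] tilt 0.076 yawerr -0.0002 roll -0.001 force bay [ 9.1  0.6 -2.5] tq [ 0.04 -1.41 -0.07] op 0.031
delta cm [-0.07 -0.03 -0.55] rot [0.001 0.046 0.   ]
```

{"name": "apply_moves", "arguments": {"commands": [-0.3,0,-0.35,0.001,0.025,0,0]}}

```text
t: 14.7
tool_pos: [0.5466, 0.0416, 0.0617]
orientation: [3.139, -0.091, 0.088]
force: [8.8, 0.6, -1.6]
opening: 0.0309
```

{"name": "apply_moves", "arguments": {"commands": [-0.3,0,-0.3,0.001,0.025,0,0]}}

```text
t: 14.82
tool_pos: [0.5461, 0.0415, 0.0603]
orientation: [-3.139, 0.092, -0.057]
force: [9.8, 0.9, -1.4]
opening: 0.0306
```

```bash
python3 go.py 0 -71.5 0.5
```

```text
t 14.82 F bay mm [-72.2   0.3   2.7] tilt 0.036 yawerr -0.0005 roll -0.001 force bay [ 9.8  1.5 -1.4] tq [ 0.08 -1.38 -0.02] op 0.0306
delta cm [ 0.01 -0.03 -0.43] rot [0.001 0.036 0.   ]
```

{"name": "apply_moves", "arguments": {"commands": [-0.25,0,-0.25,0.001,0.02,0,0]}}

```text
t: 14.95
tool_pos: [0.5463, 0.0415, 0.0594]
orientation: [-3.139, 0.092, -0.034]
force: [9.0, 0.2, -0.7]
opening: 0.031
```

{"name": "apply_moves", "arguments": {"commands": [-0.25,0,-0.25,0,0.015,0,0]}}

```text
t: 15.08
tool_pos: [0.5467, 0.0416, 0.0588]
orientation: [-3.139, 0.092, -0.019]
force: [6.6, 0.3, 5.2]
opening: 0.0307
```

```bash
python3 go.py 0 -71.5 0.5
```

```text
t 15.07 F bay mm [-71.3   0.4   2.6] tilt 0.012 yawerr -0.0007 roll -0.001 force bay [6.6 0.7 5.2] tq [ 0.15 -1.08  0.  ] op 0.0307
delta cm [-0.05 -0.03 -0.28] rot [-0.001  0.012  0.001]
```

{"name": "apply_moves", "arguments": {"commands": [-0.15,0,-0.15,0,0.01,0,0]}}

```text
t: 15.2
tool_pos: [0.5477, 0.0415, 0.059]
orientation: [-3.14, 0.092, -0.012]
force: [3.6, -0.0, 1.5]
opening: 0.0307
```

```bash
cat > lk.py <<'E'
from h import *
im,d=read_camera("wrist");P=cloud("wrist",d);cv2.imwrite("pics/lk.png",im)
a=-.058;c=np.array([np.cos(a),np.sin(a)]);n=np.array([-c[1],c[0]]);o=np.array([.5607,.0404])
L=np.dstack([(P[...,:2]-o)@c,(P[...,:2]-o)@n,P[...,2]-.074])
print("tip/wall",L[50:96:2,259][:,[0,2]].round(4).tolist())
k=(abs(L[...,1])<.01)&(L[...,2]>.005)&(L[...,2]<.05)&(L[...,0]<.064)&(L[...,0]>.01)
p=L[k]
for x in np.arange(.01,.064,.01):
    q=p[(p[:,0]>=x)&(p[:,0]<x+.01)]
    if len(q)>20:
        hi=q[q[:,2]>np.percentile(q[:,2],95)-.0015]; print(round(x,2),"ztop",np.percentile(q[:,2],95).round(4),"ymid",hi[:,1].mean().round(4))
E
python3 go.py 0 -71.5 0.5; python3 lk.py
```

```text
t 15.2 F bay mm [-70.2   0.4   3. ] tilt 0.007 yawerr -0.0009 roll -0.001 force bay [3.6 0.2 1.5] tq [-0.04 -0.54 -0.  ] op 0.0307
delta cm [-0.15 -0.03 -0.3 ] rot [-0.     0.007  0.001]
tip/wall [[0.0792, 0.0117], [0.0785, 0.0123], [0.0778, 0.0122], [0.0771, 0.0115], [0.0764, 0.0116], [0.0756, 0.0124], [0.0749, 0.012], [0.0743, 0.0111], [0.0735, 0.0119], [0.0728, 0.0104], [0.0721, 0.0107], [0.0713, 0.0113], [0.0707, 0.0096], [0.0699, 0.01], [0.0692, 0.0071], [0.0685, 0.0071], [0.0677, 0.0067], [0.0669, 0.0069], [0.0662, 0.0064], [0.0654, 0.018], [0.0647, 0.0175], [0.0655, 0.1511], [0.0632, 0.017]]
0.01 ztop 0.0183 ymid -0.0007
0.02 ztop 0.0183 ymid -0.0008
0.03 ztop 0.0183 ymid -0.001
0.04 ztop 0.0183 ymid -0.0008
0.05 ztop 0.0182 ymid -0.001
0.06 ztop 0.0186 ymid -0.001
```

{"name": "apply_moves", "arguments": {"commands": [-0.05,0,-0.2,0,0.004,0,0]}}

```text
t: 15.38
tool_pos: [0.5478, 0.0415, 0.0584]
orientation: [-3.14, 0.092, -0.007]
force: [-7.5, -0.3, 16.1]
opening: 0.0309
```

{"name": "apply_moves", "arguments": {"commands": [-0.05,0,-0.2,0,0.003,0,0]}}

```text
t: 15.5
tool_pos: [0.5478, 0.0416, 0.0583]
orientation: [-3.14, 0.092, -0.003]
force: [-8.1, -0.1, 18.0]
opening: 0.0307
```

```bash
python3 go.py 0 -70 0.5; python3 lk.py
```

```text
t 15.5 F bay mm [-70.    0.4   2.7] tilt 0.002 yawerr -0.0007 roll -0.0 force bay [-8.1 -0.5 18. ] tq [-0.07  1.33 -0.01] op 0.0307
delta cm [-0.   -0.04 -0.23] rot [-0.     0.002  0.001]
tip/wall [[0.0794, 0.0115], [0.0787, 0.0115], [0.0779, 0.0128], [0.0772, 0.0122], [0.0764, 0.013], [0.0759, 0.0112], [0.0752, 0.011], [0.0744, 0.0109], [0.0737, 0.0114], [0.0731, 0.0094], [0.0722, 0.0116], [0.0716, 0.0088], [0.0708, 0.0107], [0.0701, 0.0103], [0.0694, 0.0067], [0.0687, 0.0073], [0.0679, 0.0071], [0.0671, 0.0073], [0.0664, 0.0062], [0.0656, 0.014], [0.0649, 0.0172], [0.0642, 0.0177], [0.0635, 0.0186]]
0.01 ztop 0.0178 ymid -0.0007
0.02 ztop 0.0181 ymid -0.001
0.03 ztop 0.018 ymid -0.0007
0.04 ztop 0.018 ymid -0.0008
0.05 ztop 0.0182 ymid -0.0009
0.06 ztop 0.0185 ymid -0.0007
```

{"name": "apply_moves", "arguments": {"commands": [0,0,0,0,0,0,0,0,0,0,0,0,0,0]}}

```text
t: 15.8
tool_pos: [0.5477, 0.0416, 0.0585]
orientation: [-3.14, 0.092, -0.003]
force: [3.0, -0.4, -1.8]
opening: 0.031
```

```bash
python3 go.py
```

```text
t 15.8 F bay mm [-70.1   0.4   2.9] tilt 0.002 yawerr -0.0007 roll -0.0 force bay [ 3.  -0.2 -1.8] tq [-0.03 -0.5   0.01] op 0.031
```

Forces relaxed; open gently, stay still.

{"name": "apply_moves", "arguments": {"commands": [0,0,0,0,0,0,3.6,0,0,0,0,0,0,4.2,0,0,0,0,0,0,5.0,0,0,0,0,0,0,5.5]}}

```text
t: 16.3
tool_pos: [0.5467, 0.0417, 0.0579]
orientation: [-3.14, 0.092, -0.0]
force: [0.3, 0.0, -0.2]
opening: 0.0535
```

```bash
python3 go.py; python3 lk.py
```

```text
t 16.3 F bay mm [-71.1   0.5   2.4] tilt 0.0 yawerr -0.0007 roll -0.0 force bay [ 0.2  0.  -0.2] tq [ 0.   -0.01  0.03] op 0.0535
tip/wall [[0.0784, 0.0114], [0.0776, 0.0117], [0.0769, 0.0122], [0.0762, 0.012], [0.0755, 0.0117], [0.0749, 0.0104], [0.074, 0.0126], [0.0734, 0.0105], [0.0726, 0.0121], [0.072, 0.0108], [0.0713, 0.011], [0.0705, 0.0104], [0.0698, 0.0098], [0.0692, 0.0063], [0.0684, 0.0068], [0.0677, 0.0068], [0.0669, 0.0063], [0.0661, 0.0069], [0.0654, 0.0173], [0.0647, 0.0179], [0.064, 0.0184], [0.0633, 0.0181], [0.0626, 0.0187]]
0.01 ztop 0.018 ymid -0.0009
0.02 ztop 0.018 ymid -0.0007
0.03 ztop 0.018 ymid -0.0006
0.04 ztop 0.0181 ymid -0.0007
0.05 ztop 0.0182 ymid -0.0009
0.06 ztop 0.0186 ymid -0.001
```

Run:
```python
from h import *
a=-.058;c=np.array([np.cos(a),np.sin(a)]);n=np.array([-c[1],c[0]]);o=np.array([.5607,.0404])
im,d=read_camera("wrist");P=cloud("wrist",d)
L=np.dstack([(P[...,:2]-o)@c,(P[...,:2]-o)@n,P[...,2]-.074])
X,Y,Z=L[...,0],L[...,1],L[...,2]
def pr(nm,k):
    p=L[k]; print(nm,len(p),np.percentile(p,[2,50,98],axis=0).round(4).tolist() if len(p) else "")
pr("wall top",(X>.0715)&(X<.076)&(abs(Y)<.03)&(Z>.006)&(Z<.018))
pr("V+ arms L",(X>.044)&(X<.053)&(Y>.016)&(Y<.03)&(Z>-.02)&(Z<.0))
pr("V+ arms R",(X>.044)&(X<.053)&(Y<-.016)&(Y>-.03)&(Z>-.02)&(Z<.0))
pr("plate",(X>.02)&(X<.04)&(abs(Y)>.02)&(abs(Y)<.03)&(Z<-.02)&(Z>-.04))
pr("deck",(X>.09)&(X<.14)&(abs(Y)<.06)&(Z<-.02)&(Z>-.05))
pr("table",(X>.0)&(X<.14)&(abs(Y)>.08)&(abs(Y)<.12)&(Z<-.06)&(Z>-.09))
q=(X>.02)&(X<.06)&(abs(Y)<.018)&(Z>.0)&(Z<.03)
p=L[q];A=np.c_[p[:,1:],np.ones(len(p))];s=np.linalg.lstsq(A,-(p[:,1]**2+p[:,2]**2),rcond=None)[0];print("circle y,z,r",-s[0]/2,-s[1]/2,np.sqrt(s[0]**2/4+s[1]**2/4-s[2]))
v=cv2.resize(im[30:230,140:380],None,fx=2,fy=2)
im2,d2=read_camera("scene");u,w_=pix("scene",[.56,.04,.08]).astype(int)
v2=cv2.resize(im2[w_-45:w_+40,u-60:u+60],(480,340),interpolation=cv2.INTER_CUBIC)
cv2.imwrite("pics/lk2.png",np.vstack([cv2.resize(v,(480,260))if 0 else v[:260],v2]))
```

```text
wall top 1313 [[0.0717, -0.0171, 0.0092], [0.0738, 0.0014, 0.0112], [0.0759, 0.0204, 0.0127]]
V+ arms L 408 [[0.0442, 0.0164, -0.0084], [0.0485, 0.0204, -0.0048], [0.0528, 0.0248, -0.0022]]
V+ arms R 189 [[0.0441, -0.0216, -0.0057], [0.0485, -0.0194, -0.0036], [0.0528, -0.0175, -0.0021]]
plate 1247 [[0.0203, -0.0296, -0.0319], [0.0293, -0.0203, -0.0305], [0.0386, 0.0297, -0.0293]]
deck 8122 [[0.0903, -0.0574, -0.0378], [0.0983, 0.0001, -0.0361], [0.1054, 0.0577, -0.0296]]
table 23581 [[0.0028, -0.1184, -0.0759], [0.0634, 0.08, -0.0745], [0.1121, 0.1184, -0.0731]]
circle y,z,r -0.0007777034736585807 0.002216394678244185 0.01539538744735511
```

View pics/lk2.png

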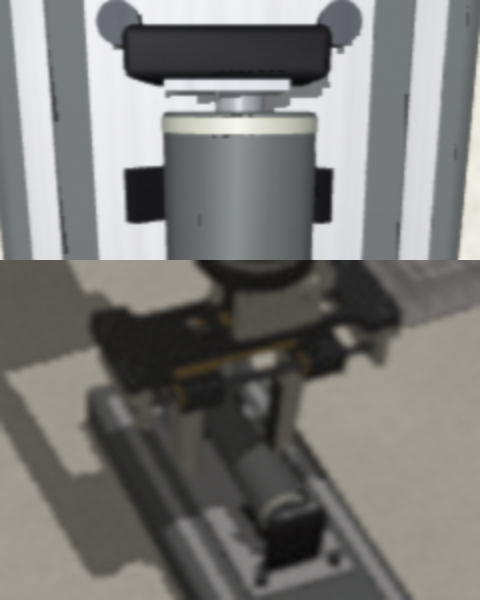

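{"name": "apply_moves", "arguments": {"commands": [0,0.12,0,0,0,0,5.5,0,0.1,0,0,0,0,5.0,0,0,0,0,0,0,4.5]}}

```text
t: 16.82
tool_pos: [0.5468, 0.0441, 0.058]
orientation: [-3.14, 0.092, -0.0]
force: [0.6, 0.3, -0.2]
opening: 0.0462
```

```bash
python3 go.py
```

```text
t 16.82 F bay mm [-71.1   2.9   2.5] tilt 0.0 yawerr -0.0006 roll -0.001 force bay [ 0.6  0.3 -0.2] tq [ 0.06 -0.01  0.05] op 0.0462
```

{"name": "apply_moves", "arguments": {"commands": [0,0,0,0,0,0,3.6,0,0,0,0,0,0,3.0,0,0,0,0,0,0,2.8], "squeeze": 15}}

```text
t: 17.2
tool_pos: [0.5465, 0.0424, 0.0579]
orientation: [3.138, -0.092, -0.001]
force: [0.1, 2.0, 1.2]
opening: 0.0316
```

```bash
python3 go.py; python3 lk.py
```

```text
t 17.2 F bay mm [-71.3   1.3   2.4] tilt -0.0 yawerr -0.0009 roll 0.002 force bay [0.  2.  1.2] tq [ 0.31 -0.01 -0.1 ] op 0.0316
tip/wall [[0.0781, 0.0115], [0.0774, 0.0117], [0.0768, 0.0114], [0.0761, 0.011], [0.0754, 0.0112], [0.0746, 0.0113], [0.0739, 0.0115], [0.0732, 0.0106], [0.0725, 0.0117], [0.0718, 0.0104], [0.0711, 0.0092], [0.0703, 0.0106], [0.0696, 0.0094], [0.069, 0.0074], [0.0682, 0.0064], [0.0675, 0.0068], [0.0667, 0.0072], [0.0659, 0.0064], [0.0652, 0.0172], [0.0645, 0.0178], [0.0638, 0.0182], [0.0631, 0.0183], [0.0623, 0.0173]]
0.01 ztop 0.0179 ymid -0.0002
0.02 ztop 0.0179 ymid -0.0004
0.03 ztop 0.018 ymid -0.0002
0.04 ztop 0.018 ymid -0.0005
0.05 ztop 0.0181 ymid -0.0007
0.06 ztop 0.0184 ymid -0.0006
```

{"name": "apply_moves", "arguments": {"commands": [0,0.2,-0.05,0,0,0,2.8,0,0.2,-0.1,0,0,0,2.8], "squeeze": 30}}

```text
t: 17.5
tool_pos: [0.5467, 0.0433, 0.0571]
orientation: [3.133, -0.094, -0.0]
force: [-4.3, -10.2, 6.2]
opening: 0.0313
```

```bash
python3 go.py; python3 lk.py | tail -6
```

```text
t 17.5 F bay mm [-71.2   2.3   1.6] tilt -0.0 yawerr -0.0019 roll 0.007 force bay [ -3.7 -10.4   6.2] tq [-1.58  0.57 -0.35] op 0.0313
0.01 ztop 0.0172 ymid 0.0006
0.02 ztop 0.0175 ymid 0.0003
0.03 ztop 0.0175 ymid -0.0
0.04 ztop 0.0177 ymid -0.0001
0.05 ztop 0.0179 ymid -0.0002
0.06 ztop 0.0183 ymid -0.0003
```

{"name": "apply_moves", "arguments": {"commands": [0,0.25,-0.1,-0.005,0,0.012,2.8,0,0.2,-0.1,0,0.005,0.012,2.8]}}

```text
t: 17.8
tool_pos: [0.5466, 0.0439, 0.0566]
orientation: [3.122, -0.058, -0.008]
force: [-6.9, -10.5, 11.0]
opening: 0.0316
```

```bash
python3 go.py; python3 lk.py | tail -6
```

```text
t 17.8 F bay mm [-71.1   1.9   1.3] tilt -0.005 yawerr 0.0205 roll 0.019 force bay [ -6.3 -10.9  11. ] tq [-1.82  1.1  -0.82] op 0.0316
0.01 ztop 0.0167 ymid 0.0016
0.02 ztop 0.0168 ymid 0.0016
0.03 ztop 0.0169 ymid 0.0017
0.04 ztop 0.0169 ymid 0.0014
0.05 ztop 0.017 ymid 0.0013
0.06 ztop 0.0174 ymid 0.0014
```

{"name": "apply_moves", "arguments": {"commands": [0,0.05,-0.15,0.01,0.004,0,2.8,0,0,0,0,0,0,2.8,0,0,0,0,0,0,3.6,0,0,0,0,0,0,4.4,0,0,0,0,0,0,5.5,0,0,0,0,0,0,5.5]}}

```text
t: 18.6
tool_pos: [0.5466, 0.0447, 0.0562]
orientation: [3.132, -0.059, -0.016]
force: [0.3, -0.1, 0.6]
opening: 0.0541
```

```bash
cat > chk.py <<'E'
from h import *
a=-.058;c=np.array([np.cos(a),np.sin(a)]);n=np.array([-c[1],c[0]]);o=np.array([.5607,.0404])
im,d=read_camera("wrist");P=cloud("wrist",d);cv2.imwrite("pics/chk.png",im)
L=np.dstack([(P[...,:2]-o)@c,(P[...,:2]-o)@n,P[...,2]-.074])
X,Y,Z=L[...,0],L[...,1],L[...,2]
def pr(nm,k):
    p=L[k]; print(nm,len(p),np.percentile(p,[2,50,98],axis=0).round(4).tolist() if len(p) else "")
pr("wall top",(X>.0715)&(X<.076)&(abs(Y)<.03)&(Z>.006)&(Z<.018))
pr("V+ L",(X>.044)&(X<.053)&(Y>.016)&(Y<.03)&(Z>-.02)&(Z<.0))
pr("V+ R",(X>.044)&(X<.053)&(Y<-.016)&(Y>-.03)&(Z>-.02)&(Z<.0))
for lo in (-.04,-.03,0.01,.02,.03,.04,.05):
    q=(X>lo)&(X<lo+.01)&(abs(Y)<.018)&(Z>.0)&(Z<.03)
    p=L[q]
    if len(p)<200: continue
    A=np.c_[p[:,1:],np.ones(len(p))];s=np.linalg.lstsq(A,-(p[:,1]**2+p[:,2]**2),rcond=None)[0];print(lo,"circle y,z,r",(-s[0]/2).round(4),(-s[1]/2).round(4),np.sqrt(s[0]**2/4+s[1]**2/4-s[2]).round(4),"top",np.percentile(p[:,2],97).round(4))
print("tip/wall",L[50:96:3,259][:,[0,2]].round(4).tolist())
E
python3 go.py; python3 chk.py
```

```text
t 18.6 F bay mm [-71.1   2.5   1.3] tilt -0.01 yawerr 0.0204 roll 0.009 force bay [ 0.3 -0.1  0.6] tq [-0.   -0.04 -0.08] op 0.0541
wall top 1337 [[0.0716, -0.0172, 0.0092], [0.0738, 0.0016, 0.0112], [0.0759, 0.0204, 0.0127]]
V+ L 331 [[0.0441, 0.0182, -0.0071], [0.0484, 0.0213, -0.0044], [0.0528, 0.0246, -0.0022]]
V+ R 266 [[0.0442, -0.0216, -0.0062], [0.0487, -0.0185, -0.004], [0.0528, -0.0161, -0.0021]]
-0.03 circle y,z,r 0.0017 0.0001 0.0155 top 0.016
0.01 circle y,z,r 0.0015 0.0006 0.0155 top 0.0167
0.02 circle y,z,r 0.0015 0.0008 0.0154 top 0.0167
0.03 circle y,z,r 0.0014 0.0008 0.0154 top 0.0168
0.04 circle y,z,r 0.0014 0.001 0.0153 top 0.017
0.05 circle y,z,r 0.0013 0.001 0.0154 top 0.017
tip/wall [[0.0781, 0.0118], [0.0771, 0.0115], [0.076, 0.0114], [0.075, 0.0116], [0.0739, 0.0122], [0.0729, 0.0108], [0.0719, 0.0104], [0.0708, 0.0109], [0.0698, 0.0095], [0.0687, 0.0041], [0.0676, 0.0051], [0.0665, 0.0054], [0.0654, 0.0151], [0.0644, 0.0164], [0.0633, 0.0161], [0.0623, 0.0163]]
```

{"name": "apply_moves", "arguments": {"commands": [0,0,0.5,0,0,0,6.0,0,0,1.5,0,0,0,6.0,0,0,3,0,0,0,6.0,0,0,4,0,0,0,6.0,0,0,3,0,0,0,6.0,0,0,1,0,0,0,6.0,0,0,0,0,0,0,6.0,0,0,0,0,0,0,6.0]}}

```text
t: 19.65
tool_pos: [0.546, 0.0447, 0.1938]
orientation: [3.133, -0.059, -0.013]
force: [0.7, 0.8, 0.1]
opening: 0.0601
```

```bash
python3 go.py; python3 chk.py
```

```text
t 19.65 F bay mm [-71.8   2.4 138.8] tilt -0.008 yawerr 0.0204 roll 0.009 force bay [0.7 0.8 0.1] tq [-0.01  0.04 -0.01] op 0.0601
wall top 329 [[0.0716, -0.0172, 0.009], [0.0737, 0.0022, 0.0109], [0.0759, 0.0203, 0.0127]]
V+ L 99 [[0.0443, 0.0179, -0.0082], [0.0484, 0.0211, -0.0048], [0.0524, 0.0245, -0.0026]]
V+ R 74 [[0.0443, -0.0216, -0.0063], [0.0485, -0.0186, -0.0041], [0.0524, -0.016, -0.0026]]
-0.04 circle y,z,r 0.0018 -0.0 0.0154 top 0.0158
-0.03 circle y,z,r 0.0018 0.0001 0.0154 top 0.0162
0.01 circle y,z,r 0.0016 0.0008 0.0151 top 0.0165
0.02 circle y,z,r 0.0015 0.0007 0.0153 top 0.0165
0.03 circle y,z,r 0.0015 0.0009 0.0152 top 0.0167
0.04 circle y,z,r 0.0015 0.0009 0.0152 top 0.0168
0.05 circle y,z,r 0.0014 0.001 0.0153 top 0.0169
tip/wall [[0.0922, -0.0304], [0.0899, -0.0315], [0.0875, -0.0307], [0.0851, -0.0319], [0.0803, 0.012], [0.0783, 0.011], [0.0761, 0.0112], [0.074, 0.0105], [0.0719, 0.0104], [0.0697, 0.0101], [0.0675, 0.0046], [0.0653, 0.0142], [0.0632, 0.018], [0.061, 0.017], [0.0588, 0.0161], [0.0566, 0.0162]]
```

View pics/chk.png

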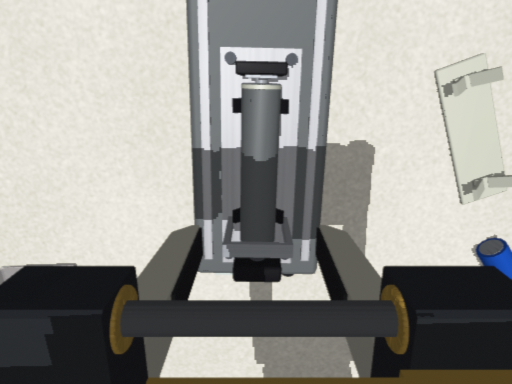

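```bash
python3 -c "
from plant import *
print(close_job())"
```

```text
the job is handed in; nothing more can be done
None
```

The long cell is in the charger's bay, released, and the job is handed in at about 20 s of robot time. No verdict was reported.

- **Insertion:** I gripped the cell 13 mm behind its middle and tipped it up about 0.29 rad. I slid the flat end under the keeper until the spring was felt, about 1 mm short of its free-face position from the wrist camera. That puts the bay about 13 mm to -x of the charger's middle. I pushed the spring in about 9 to 12 mm with roughly 7 to 10 N at the wrist while tipped up, then lowered the tip inside the contact.
- **Correction:** After the first release the cell sat about 2 mm high and 2.4 mm off to one side, riding up one arm of the V block. I re-gripped it lightly, moved it sideways, and released it again.
- **Last check, from above with the gripper clear:**
  - Sideways, the cell is within about 0.3 mm of the bay's centre.
  - Its axis is about 74.6 mm above the table.
  - It tilts about 0.012 rad with the tip end slightly high, so the tip may be up to 1 mm above fully home, inside the limits.
  - The tip is on the inner side of the contact, and the wrist force is near zero.
- **Disagreements:** The network's points for the bay showed the nominal position, not the real one, so I used the depth data instead. My first estimate of the bay's sideways centre was about 1.6 mm off, which caused the misplaced first release.
- **Bystanders and short cell:** The arm's path stayed clear of them, but I did not measure them again at the end.

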